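# Load a punch tip and seat the bayonet collar

### The arm

A 6-joint arm with a two-finger parallel gripper is mounted at the origin on the work surface. World frame = base frame: x ahead of the robot, y to its left, z up, the work surface at z = 0. Lengths are in m, angles in rad, forces in N, time in s.
With the tool pointing down it reaches from about 0.35 to 0.95 m from the base axis. Payload 17.4 kg.
Tool frame: the origin (TCP) lies midway between the tips of the shut fingers; the grasp point (between the pads) lies 19 mm behind it; z points along the fingers, y is the line along which they close (so a half turn about z gives the same grasp; the last joint's range is limited). The gripper opens to 93 mm and grips with 3 to 60 N. Pads are 15 mm wide; open, the fingers measure 128 mm over their backs; the gripper's body (75 mm by 188 mm) begins 65 mm behind the grasp point.
Start: joints at [1.122, 0.116, 1.442, -0, 1.584, -0.038], TCP at [0.27, 0.619, 0.219] pointing down, gripper open.
Joint ranges: [-2.83, 2.83], [-0.83, 2.19], [0.07, 2.5], [-1.14, 4.28], [0.01, 3], [-2.97, 2.97]. Speed limits (rad/s): [1.89, 1.89, 2.22, 3.14, 3.14, 3.14].

### API

Orientations are given as a rotation vector (axis times angle).
In Python, from plant import * gives the robot as it stands.
- The arm moves only by the shell command python3 -m inch 'ROWS' [FORCE]. ROWS is JSON, a list of rows, each an object with "translation": the shift along the tool's x, y, z in m, a list of three; "yaw": the turn about the tool's z in degrees; "jaw": the opening, from 0 (shut) to 1 (fully open). In form: [{"translation": [dx, dy, dz], "yaw": yaw, "jaw": jaw}, ...]. A call has 1 to 10 rows; each row is the pose to reach, as a shift and turn from the pose commanded when the call began, along the tool's axes at that moment; what a row does not reach only later rows make up. A row lasts 1/10 s, in which the tool goes at most 50 mm and 8.59 degrees, less where a joint would pass 70% of its speed; a pose out of reach is approached as far as the arm can. A call with a gripper value outside its range is refused whole. The fingers move at their own pace and stop on an object; FORCE is the grip in N (left out, the last holds). Time passes only in rows, so rows that repeat a pose let the fingers close. It gives the time, the measured TCP pose, the force, the opening and the grip force at its end, in the units of the state.
- sense(): the state, without advancing time (a new reading comes with each control period).
- snapshot(name): name is "scene" or "top" or "wrist"; returns a dict with "frame" (384x512x3 uint8, red, green, blue), "fx", "fy", "cx", "cy" (pixels), "D" ([k1, k2, p1, p2, k3] as OpenCV has them; the pictures are not rectified), "T" (4x4, takes a point from camera to world coordinates); the wrist camera has in their place "hand_eye" (4x4, takes a point from camera to tool coordinates, whose origin is the TCP and whose axes are the flange's). Camera axes: x right, y up, looking along -z (the intrinsics and any distortion apply to the point x, -y, -z); pixel columns grow to the right and rows downward; lengths in m; the calibration is good to about 2 mm. A picture is of the moment at which its call begins: read the wrist's pose just before it. There is no depth.
- close_job(): hands the job in; it is judged then, once.
The state is a dict: "time": time; "joint_positions": joint angles; "dq": joint speeds; "joint_efforts": joint torques, N m; "position": TCP position; "orientation": TCP orientation; "force": force on the tool from outside, world axes, zero at the start; "moment": the same for the moment, N m; "opening": opening from 0.0 (shut) to 1.0 (fully open); "finger_force": force on a finger pad.
Only numpy, scipy, OpenCV 4.12 (cv2) and the standard library are available. Lean on these libraries where they do the work, as an engineer would, in place of code of your own. Each camera call takes 0.05 s, during which the arm holds its last target. There are 200 camera calls.

### The job

Take the brass punch tip out of the wooden pocket tray and stand it fully down in the bore of the green punch holder. Then turn the knurled collar clockwise, seen from above, until its hidden keyways drop over the pins, push it fully home against its spring, and finish while still holding it down there with the gripper, without letting go. Leave the other tips and the things lying about the bench where they are.

Things in the scene. Friction and masses are not known exactly. Their poses are not given: they have to be found in the camera images.
- tip_brass: Brass punch tip, upright in a tray pocket, 60 g. Origin: centre of the shank's lower end, z up. Shank 11.5 mm diameter, 24 mm long, lower 3 mm tapered; above it a round head 20 mm diameter, 18 mm tall (24 to 42 mm above the origin; straight sides over its lower 12 mm, domed top). The head's flat shoulder rests on the tray top, later on the stem top.
- tray: Fixed dark wooden pocket tray, 70 mm (x) x 190 mm (y) x 34 mm tall. Origin: centre of its underside. Four round pockets 14 mm diameter, 26 mm deep, in one row along its y at -67.5, -22.5, +22.5 and +67.5 mm; three hold tips, in any order, one is empty. A tip in a pocket has its origin 10 mm above the bench.
- holder: Fixed punch holder on a green block 100 x 100 x 24 mm. Origin: centre of the block's underside, z up; stem, bore and collar are on this axis. Three steel pins, 120 degrees apart, stick out of the stem under the collar, unseen; their direction has nothing to do with the block's yaw.
- bore_mouth (a point): Centre of the open bore in the flat top of the holder's dark steel stem (31 mm diameter), 74 mm above the bench. Bore 14 mm diameter, 26 mm deep. A tip fully in rests with its shoulder on the stem top: tip origin 50 mm above the bench, head top at 92 mm.
- collar: Loose knurled aluminium collar around the stem, 54 mm outer diameter, 28 mm tall, 35 mm hole, 150 g, about 2 mm play around the stem. Origin: centre of its lower edge. It starts resting on the pins, lower edge 42 mm above the bench (top at 70). It has three unseen keyways 120 degrees apart. Home: lower edge at 32 mm, on a hard stop. Its reported yaw does not tell where the keyways meet the pins.
- collar_top (a point): Centre of the collar's top edge, 28 mm above its origin. Turned clockwise seen from above (yaw decreasing) by 0.45 to 1.25 rad, different each time, the keyways come over the pins, with free play of about 0.15 rad either way; only there can it go down, by 10 mm to the stop.
- spring_washer (a joint): Copper spring washer under the collar, 52 mm diameter: 0 m when up (top face 37 mm above the bench), grows as pressed down, 0.005 with the collar home. So the collar drops its first 5 mm freely, then meets the spring: 4 N at first touch, 8 N at home. Let go, it springs back nearly 5 mm.
- tip_black: Black rubber-headed tip in the tray, same size as the brass one; stays where it is.
- tip_white: White plastic-headed tip in the tray, same size; stays where it is.
- screwdriver: Screwdriver lying on the bench beyond the work; stays.
- glue_bottle: White bottle with red cap, 56 mm diameter, 150 mm tall; stays.
- rivet_tin: Copper-coloured tin, 72 mm diameter, 70 mm tall; stays.
- wood_block: Wooden block 90 x 50 x 40 mm; stays.
- mug: Blue mug, 80 mm diameter, 90 mm tall; stays.
Things that resemble listed ones, but are neither listed nor needed, are in the scene too. Of the things that look like the holder, the largest one is meant.

How it is judged:
By the outcome, as a careful person would: the job done as asked, in the order asked, and still so for the second after the job is handed in, while the arm keeps its last pose, push and grip.
It also fails if it takes over 61 s, if anything falls off the work surface, if the arm or the gripper's body presses on something with over 40 N, if the wrist force passes 120 N, or if a joint passes its speed limit or range.

## Working session

There is one attempt and no reset: what is moved stays moved. The work goes in short steps, Python scripts to look and compute and a shell command to move; the robot and the scene stay as the last step left them, time stands still between calls to the robot, and variables do not carry over. Pictures are saved under pics/ and viewed, at most 10 in all, crops included, and the job is handed in when it is done.

```bash
ls; mkdir -p pics; cat > h.py <<'E'
from plant import *
import numpy as np, cv2
from scipy.spatial.transform import Rotation as R
def cam(s,state=None):
    T=s.get("T")
    if T is None:
        M=np.eye(4);M[:3,:3]=R.from_rotvec(state["orientation"]).as_matrix();M[:3,3]=state["position"];T=M@np.array(s["hand_eye"])
    K=np.array([[s["fx"],0,s["cx"]],[0,s["fy"],s["cy"]],[0,0,1.]])
    return K,np.array(s["D"],float),np.array(T)
def ray(c,uv):
    K,D,T=c
    p=cv2.undistortPoints(np.array([[uv]],float),K,D)[0,0]
    return T[:3,3],T[:3,:3]@np.array([p[0],-p[1],-1])
def onz(c,uv,z):
    o,d=ray(c,uv); return o+d*(z-o[2])/d[2]
def proj(c,P):
    K,D,T=c
    q=T[:3,:3].T@(np.array(P,float)-T[:3,3]); q=q*[1,-1,-1]
    return cv2.projectPoints(q.reshape(1,1,3),np.zeros(3),np.zeros(3),K,D)[0][0,0]
def save(n,img): cv2.imwrite("pics/"+n,cv2.cvtColor(img,cv2.COLOR_RGB2BGR))
E
python3 - <<'E'
from h import *
import pickle
st=sense();print({k:np.round(v,3) for k,v in st.items()})
d={}
for n in("scene","top","wrist"):
    d[n]=snapshot(n); save(n+"0.png",d[n]["frame"])
    print(n,np.round(cam(d[n],st)[2],3).tolist(),d[n]["fx"],d[n]["D"])
pickle.dump((st,d),open("s0.pkl","wb"))
E
```

```text
pics
{'time': np.float64(0.0), 'joint_positions': array([ 1.122,  0.116,  1.442, -0.   ,  1.584, -0.038]), 'dq': array([-0.001, -0.001,  0.001, -0.001, -0.   ,  0.   ]), 'joint_efforts': array([ 1.0000e-03, -7.2126e+01, -6.2261e+01,  7.8000e-02,  2.4000e-02,
       -0.0000e+00]), 'position': array([0.269, 0.619, 0.218]), 'orientation': array([-6.410e-01, -3.075e+00,  2.000e-03]), 'force': array([-0.053,  0.248,  0.451]), 'moment': array([-0.018,  0.031, -0.008]), 'finger_force': np.float64(0.0), 'opening': np.float64(0.999)}
scene [[-0.696, -0.537, 0.476, 1.041], [0.718, -0.504, 0.48, 0.565], [-0.018, 0.676, 0.737, 0.855], [0.0, 0.0, 0.0, 1.0]] 369.5206119036534 [-0.07366585  0.          0.          0.          0.        ]
top [[0.027, 0.998, -0.061, 0.482], [-1.0, 0.027, 0.009, 0.057], [0.01, 0.061, 0.998, 1.304], [0.0, 0.0, 0.0, 1.0]] 430.02559294674023 [0.00370342 0.         0.         0.         0.        ]
wrist [[0.399, -0.888, -0.228, 0.207], [0.917, 0.386, 0.1, 0.646], [-0.001, -0.249, 0.969, 0.384], [0.0, 0.0, 0.0, 1.0]] 271.3302094403831 [0.0148546 0.        0.        0.        0.       ]
```

View pics/top0.png

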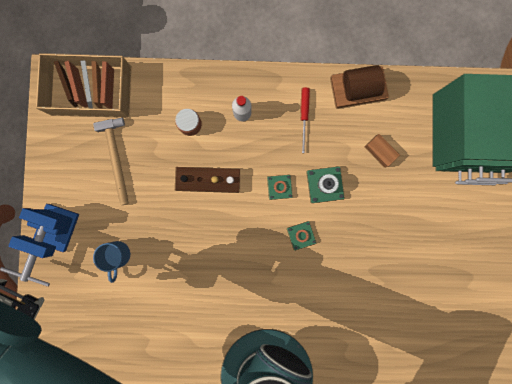

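View pics/scene0.png

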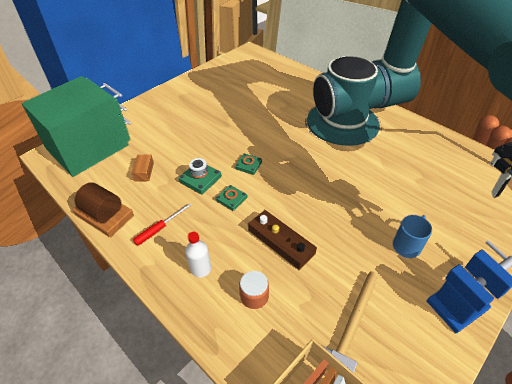

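Top picture: the tray is at (208,180) with the black tip near (187,179), an empty pocket near (200,180), a yellow head at (214,180) and a white one at (230,180). Holder candidates are (326,184), which is the largest and has the collar and stem, and two small green ones at (280,187) and (302,235). Brass candidates are (214,180), which is yellow; the white and black tips are ruled out, as are the copper rings of the small fixtures. I choose the yellow tip and the holder at (326,184).

```bash
python3 - <<'E'
from h import *
import pickle
st,d=pickle.load(open("s0.pkl","rb"))
t=d["top"]["frame"];s=d["scene"]["frame"]
a=cv2.resize(t[155:215,165:355],None,fx=4,fy=4,interpolation=cv2.INTER_CUBIC)
b=cv2.resize(s[145:275,170:330],None,fx=2.3,fy=2.3,interpolation=cv2.INTER_CUBIC)
im=np.zeros((a.shape[0]+b.shape[0],a.shape[1],3),np.uint8);im[:a.shape[0]]=a;im[a.shape[0]:,:b.shape[1]]=b
save("crop.png",im)
def blob(img,lo,hi,box):
    h=cv2.cvtColor(img,cv2.COLOR_RGB2HSV);m=cv2.inRange(h,lo,hi)
    k=np.zeros_like(m);x0,y0,x1,y1=box;k[y0:y1,x0:x1]=1
    n,l,stt,c=cv2.connectedComponentsWithStats(m*k)
    return [(stt[i,4],c[i].round(2),l==i) for i in range(1,n) if stt[i,4]>8]
ct=cam(d["top"]);cs=cam(d["scene"])
for nm,lo,hi,bt,bs,z in[("brass",(20,110,110),(32,255,255),(205,172,223,188),(268,222,284,236),.045),
   ("white",(0,0,150),(180,70,255),(223,172,238,188),(256,212,270,226),.045),
   ("green",(60,80,30),(95,255,255),(300,160,352,210),(170,155,225,195),.024)]:
    B=blob(t,lo,hi,bt);S=blob(s,lo,hi,bs)
    for x in B:
        print(nm,"top",x[0],x[1],onz(ct,x[1],z).round(4))
        if nm=="green" and x[0]>100:
            c=cv2.findContours(x[2].astype(np.uint8),cv2.RETR_EXTERNAL,cv2.CHAIN_APPROX_NONE)[0][0]
            r=cv2.minAreaRect(c);print(r);bp=[onz(ct,p,.024)for p in cv2.boxPoints(r)];print(np.round(bp,4),np.mean(bp,0))
    for x in S:print(nm,"scene",x[0],x[1],onz(cs,x[1],z).round(4))
E
```

```text
brass top 17 [214.65 179.35] [0.5738 0.17   0.045 ]
brass scene 50 [274.9  228.38] [0.5757 0.1707 0.045 ]
white top 32 [229.5 179.5] [0.5745 0.1265 0.045 ]
white scene 58 [263.22 218.97] [0.5737 0.1251 0.045 ]
green top 635 [323.56 184.88] [ 0.5676 -0.1534  0.024 ]
((325.16156005859375, 184.2923126220703), (32.124996185302734, 32.497100830078125), 82.87498474121094)
[[ 0.6098 -0.1032  0.024 ]
 [ 0.6246 -0.1996  0.024 ]
 [ 0.5294 -0.213   0.024 ]
 [ 0.5148 -0.1169  0.024 ]] [ 0.56964034 -0.15818731  0.024     ]
green scene 550 [200.22 179.85] [ 0.5836 -0.1394  0.024 ]
green scene 15 [222.67 192.67] [ 0.5721 -0.0466  0.024 ]
```

View pics/crop.png

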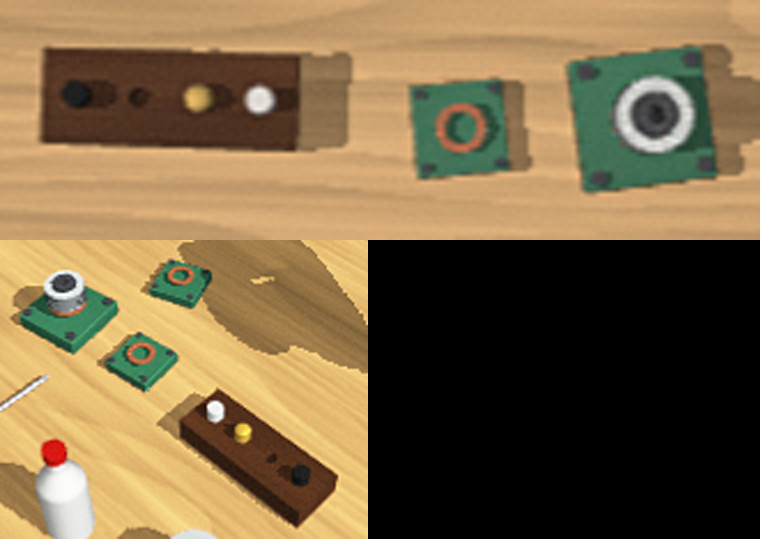

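The crop confirms it: a domed yellow brass head in the third pocket and the large holder with the white collar. Two views agree on brass at about (0.5745, 0.170). Spacing to the white tip is 44.5 mm, as expected (45). Moving above it now.

```bash
cat >> h.py <<'E'
def go(p,ang=None):
    """shift in tool axes to world p, and yaw (deg, about tool z) to put tool y at world angle ang"""
    st=sense();M=R.from_rotvec(st["orientation"]).as_matrix()
    a=np.degrees(np.arctan2(M[1,1],M[0,1]))
    print("tcp",np.round(st["position"],4),"ytool ang",a.round(2),"tilt",M[:2,2].round(4),"t",st["time"],"F",np.round(st["force"],1),"op",st["opening"])
    print("d",(M.T@(np.array(p)-st["position"])*1000).round(1),"yaw",None if ang is None else round((a-ang+180)%360-180,1))
E
python3 -c "
from h import *
go([.5745,.17,.14],0)"
```

```text
tcp [0.2695 0.6187 0.2181] ytool ang 66.46 tilt [-0.0004 -0.0008] t 0.15 F [ 0.1  0.3 -0.5] op 0.9994363281314222
d [-458.8 -289.5   78.3] yaw 66.5
```

```bash
R='x'; python3 -m inch '[{"translation":[-0.459,-0.2895,0],"yaw":66.5,"jaw":0.45},{"translation":[-0.459,-0.2895,0],"yaw":66.5,"jaw":0.45},{"translation":[-0.459,-0.2895,0],"yaw":66.5,"jaw":0.45},{"translation":[-0.459,-0.2895,0],"yaw":66.5,"jaw":0.45},{"translation":[-0.459,-0.2895,0],"yaw":66.5,"jaw":0.45},{"translation":[-0.459,-0.2895,0],"yaw":66.5,"jaw":0.45},{"translation":[-0.459,-0.2895,0],"yaw":66.5,"jaw":0.45},{"translation":[-0.459,-0.2895,0],"yaw":66.5,"jaw":0.45},{"translation":[-0.459,-0.2895,0],"yaw":66.5,"jaw":0.45},{"translation":[-0.459,-0.2895,0],"yaw":66.5,"jaw":0.45}]' 20
python3 -c "
from h import *
go([.5745,.17,.14],0)"
```

```text
time: 1.15
position: [0.5515, 0.2035, 0.2187]
orientation: [2.222, 2.22, 0.0]
force: [1.1, 0.8, 0.2]
opening: 0.452
finger_force: 0.0
tcp [0.5515 0.2035 0.2187] ytool ang -0.05 tilt [0.0001 0.0001] t 1.15 F [1.1 0.8 0.2] op 0.45209104295573144
d [-33.4  23.   78.7] yaw -0.1
```

```bash
python3 -m inch '[{"translation":[-0.033,0.023,0.04],"yaw":0,"jaw":0.45},{"translation":[-0.033,0.023,0.079],"yaw":0,"jaw":0.45},{"translation":[-0.033,0.023,0.079],"yaw":0,"jaw":0.45},{"translation":[-0.033,0.023,0.079],"yaw":0,"jaw":0.45},{"translation":[-0.033,0.023,0.079],"yaw":0,"jaw":0.45}]'
python3 - <<'E'
from h import *
go([.5745,.17,.037],0)
st=sense();w=snapshot("wrist");c=cam(w,st)
im=w["frame"].copy();save("w1.png",im)
print(proj(c,st["position"]),proj(c,[.5745,.17,.046]))
E
```

```text
time: 1.65
position: [0.5742, 0.1734, 0.1423]
orientation: [2.22, 2.221, 0.004]
force: [0.5, 0.6, -0.3]
opening: 0.452
finger_force: 0.0
tcp [0.5742 0.1734 0.1423] ytool ang 0.02 tilt [0.0026 0.0008] t 1.65 F [ 0.5  0.6 -0.3] op 0.4518929535664605
d [ -3.5   0.  105.3] yaw 0.0
[259.27966864 224.69744691] [259.33052301 191.17390347]
```

View pics/w1.png

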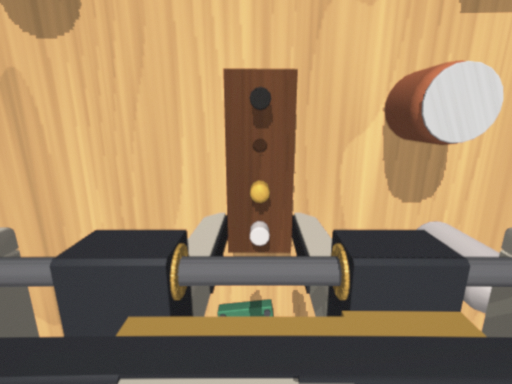

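The wrist picture shows the brass head at (259,191), exactly where (0.5745, 0.170) projects. The white tip is at (259,233), the empty pocket at (259,146) and black at (260,98). Descending.

```bash
python3 -m inch '[{"translation":[-0.0035,0,0.03],"yaw":0,"jaw":0.45},{"translation":[-0.0035,0,0.06],"yaw":0,"jaw":0.45},{"translation":[-0.0035,0,0.06],"yaw":0,"jaw":0.45},{"translation":[-0.0035,0,0.06],"yaw":0,"jaw":0.45},{"translation":[-0.0035,0,0.06],"yaw":0,"jaw":0.45}]'
python3 - <<'E'
from h import *
go([.5745,.17,.037],0)
st=sense();w=snapshot("wrist");c=cam(w,st)
h=cv2.cvtColor(w["frame"],cv2.COLOR_RGB2HSV);m=cv2.inRange(h,(18,150,110),(32,255,255));m[:150]=0;m[300:]=0;m[:,:235]=0;m[:,285:]=0
n,l,s,cc=cv2.connectedComponentsWithStats(m)
for i in range(1,n):
  if s[i,4]>20: print(s[i],cc[i],onz(c,cc[i],.045))
print(proj(c,[.5745,.17,.045]))
E
```

```text
time: 2.2
position: [0.5747, 0.1695, 0.0823]
orientation: [2.221, 2.22, 0.004]
force: [0.7, 0.1, -0.1]
opening: 0.448
finger_force: 0.0
tcp [0.5747 0.1695 0.0823] ytool ang -0.01 tilt [0.0029 0.0008] t 2.2 F [ 0.7  0.1 -0.1] op 0.4475033920712536
d [ 0.5 -0.3 45.3] yaw -0.0
[247 192  25  29 572] [258.97377622 206.3951049 ] [0.57453798 0.16969076 0.045     ]
[258.92565708 206.02162939]
```

```bash
python3 -m inch '[{"translation":[0,0,0.025],"yaw":0,"jaw":0.45},{"translation":[0,0,0.0455],"yaw":0,"jaw":0.45},{"translation":[0,0,0.0455],"yaw":0,"jaw":0.45},{"translation":[0,0,0.0455],"yaw":0,"jaw":0.1},{"translation":[0,0,0.0455],"yaw":0,"jaw":0.1},{"translation":[0,0,0.0455],"yaw":0,"jaw":0.1},{"translation":[0,0,0.0455],"yaw":0,"jaw":0.1},{"translation":[0,0,0.0455],"yaw":0,"jaw":0.1},{"translation":[0,0,0.0455],"yaw":0,"jaw":0.1}]' 20
```

```text
time: 3.15
position: [0.574, 0.169, 0.0346]
orientation: [2.222, 2.22, 0.001]
force: [-0.8, 0.6, 5.7]
opening: 0.204
finger_force: 20.0
```

```bash
python3 -m inch '[{"translation":[0,0,-0.03],"yaw":0,"jaw":0.1},{"translation":[0,0,-0.07],"yaw":0,"jaw":0.1},{"translation":[0,0,-0.115],"yaw":0,"jaw":0.1},{"translation":[0,0,-0.115],"yaw":0,"jaw":0.1},{"translation":[0,0,-0.115],"yaw":0,"jaw":0.1},{"translation":[0,0,-0.115],"yaw":0,"jaw":0.1}]'
python3 - <<'E'
from h import *
import pickle
st,d=pickle.load(open("s0.pkl","rb"))
# collar top ring (grey-white) in top and scene
for n,box,z in(("top",(305,165,352,205),.070),("scene",(180,150,220,180),.070)):
    t=d[n]["frame"];c=cam(d[n]);h=cv2.cvtColor(t,cv2.COLOR_RGB2HSV)
    for nm,lo,hi,zz in(("collar",(0,0,130),(180,60,255),.07),):
        m=cv2.inRange(h,lo,hi);k=np.zeros_like(m);x0,y0,x1,y1=box;k[y0:y1,x0:x1]=m[y0:y1,x0:x1]
        nn,l,s,cc=cv2.connectedComponentsWithStats(k);i=1+np.argmax(s[1:,4])
        ct=cv2.findContours((l==i).astype(np.uint8),cv2.RETR_EXTERNAL,cv2.CHAIN_APPROX_NONE)[0][0]
        e=cv2.fitEllipse(ct);print(n,s[i],e,onz(c,e[0],zz))
go([.5696,-.158,.15],0)
E
```

```text
time: 3.75
position: [0.5732, 0.1687, 0.1477]
orientation: [-2.222, -2.22, 0.003]
force: [0.1, -0.3, -0.5]
opening: 0.209
finger_force: 19.9
top [319 174  20  19 183] ((328.3348693847656, 183.09222412109375), (18.330482482910156, 18.818538665771484), 89.8519515991211) [ 0.57011072 -0.15952812  0.07      ]
scene [189 158  18  18 155] ((198.0449981689453, 165.66746520996094), (15.245080947875977, 17.862899780273438), 131.2423553466797) [ 0.5735706  -0.15286924  0.07      ]
tcp [0.5732 0.1687 0.1477] ytool ang -0.04 tilt [-0.0018 -0.0005] t 3.75 F [ 0.1 -0.3 -0.5] op 0.20855389720716097
d [-326.7   -3.4   -2.1] yaw -0.0
```

```bash
python3 -m inch '[{"translation":[-0.38,-0.003,0],"yaw":0,"jaw":0.1},{"translation":[-0.38,-0.003,0],"yaw":0,"jaw":0.1},{"translation":[-0.38,-0.003,0],"yaw":0,"jaw":0.1},{"translation":[-0.38,-0.003,0],"yaw":0,"jaw":0.1},{"translation":[-0.38,-0.003,0],"yaw":0,"jaw":0.1},{"translation":[-0.38,-0.003,0],"yaw":0,"jaw":0.1},{"translation":[-0.38,-0.003,0],"yaw":0,"jaw":0.1},{"translation":[-0.38,-0.003,0],"yaw":0,"jaw":0.1},{"translation":[-0.38,-0.003,0],"yaw":0,"jaw":0.1},{"translation":[-0.38,-0.003,0],"yaw":0,"jaw":0.1}]'
python3 -m inch '[{"translation":[0,0,0],"yaw":0,"jaw":0.1},{"translation":[0,0,0],"yaw":0,"jaw":0.1},{"translation":[0,0,0],"yaw":0,"jaw":0.1}]'
python3 - <<'E'
from h import *
import pickle
go([.570,-.159,.15],0)
st=sense();w=snapshot("wrist");c=cam(w,st);pickle.dump((st,w),open("w2.pkl","wb"))
save("w2.png",w["frame"])
print(proj(c,[.57,-.159,.07]),proj(c,st["position"]))
E
```

```text
time: 4.75
position: [0.5699, -0.2113, 0.1475]
orientation: [-2.222, -2.218, 0.001]
force: [-0.0, -0.3, -0.9]
opening: 0.206
finger_force: 19.9
time: 5.05
position: [0.5706, -0.2102, 0.1491]
orientation: [-2.221, -2.222, -0.0]
force: [-0.1, -0.2, -1.4]
opening: 0.205
finger_force: 19.9
tcp [ 0.5706 -0.2102  0.1491] ytool ang 0.03 tilt [0. 0.] t 5.05 F [-0.1 -0.2 -1.4] op 0.20539472304973486
d [51.2 -0.6 -0.9] yaw 0.0
[258.6540211  137.00068945] [259.27985438 224.69711232]
```

View pics/w2.png

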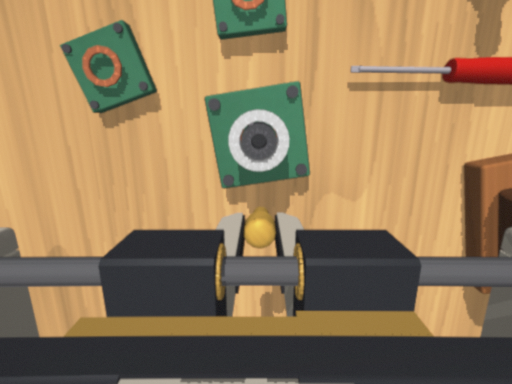

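The wrist picture shows the holder with its collar ring and dark stem centred near (259,141), bore at (258,141), and the brass head held between the fingers at (260,230). Measuring both.

```bash
python3 - <<'E'
from h import *
import pickle
st,w=pickle.load(open("w2.pkl","rb"));c=cam(w,st);f=w["frame"];g=cv2.cvtColor(f,cv2.COLOR_RGB2GRAY);h=cv2.cvtColor(f,cv2.COLOR_RGB2HSV)
def fit(m,box,nm,z):
    k=np.zeros_like(m);x0,y0,x1,y1=box;k[y0:y1,x0:x1]=m[y0:y1,x0:x1]
    n,l,s,cc=cv2.connectedComponentsWithStats(k);i=1+np.argmax(s[1:,4])
    ct=cv2.findContours((l==i).astype(np.uint8),cv2.RETR_EXTERNAL,cv2.CHAIN_APPROX_NONE)[0][0]
    e=cv2.fitEllipse(ct);P=onz(c,e[0],z)
    a=[onz(c,(e[0][0]+s_,e[0][1]),z)[0] for s_ in(-e[1][0]/2,e[1][0]/2)]
    print(nm,s[i],np.round(e[0],2),np.round(e[1],1),P.round(4),"diam",abs(a[1]-a[0]).round(4))
fit(cv2.inRange(h,(0,0,150),(180,50,255)),(215,95,300,185),"collar",.07)
fit(cv2.inRange(g,0,100),(238,120,282,162),"stem",.074)
fit(cv2.inRange(g,0,40),(246,127,272,155),"bore",.074)
m=cv2.inRange(h,(15,110,60),(32,255,255))
fit(m,(238,195,284,255),"head",st["position"][2]+.010)
print(g[141,225:295:2])
E
```

```text
collar [ 228  109   62   62 1797] [258.35 139.76] [60.9 61.2] [ 0.5697 -0.1614  0.07  ] diam 0.0544
stem [ 241  122   36   38 1076] [258.43 140.41] [35.4 36.9] [ 0.5698 -0.1617  0.074 ] diam 0.0311Traceback (most recent call last):
  File "<stdin>", line 13, in <module>
  File "<stdin>", line 6, in fit
    return _wrapfunc(a, 'argmax', axis=axis, out=out, **kwds)
    return bound(*args, **kwds)
ValueError: attempt to get argmax of an empty sequence
```

```bash
python3 - <<'E'
from h import *
import pickle
st,w=pickle.load(open("w2.pkl","rb"));c=cam(w,st);f=w["frame"];h=cv2.cvtColor(f,cv2.COLOR_RGB2HSV);g=cv2.cvtColor(f,cv2.COLOR_RGB2GRAY)
m=cv2.inRange(h,(15,120,60),(32,255,255));k=np.zeros_like(m);k[195:258,238:284]=m[195:258,238:284]
n,l,s,cc=cv2.connectedComponentsWithStats(k);i=1+np.argmax(s[1:,4]);print(s[i],cc[i])
for z in(.0,.006,.0114,.0174):
  print(z,[proj(c,np.array(st["position"])+[0,dy,z]).round(1).tolist() for dy in(-.01,0,.01)])
# row extents
for r in range(s[i,1],s[i,1]+s[i,3],3):
  q=np.where(l[r]==i)[0];print(r,q.min(),q.max(),end=' | ')
print()
b=g[128:155,246:272];print(b[::3,::2]); 
E
```

```text
[ 238  195   46   61 2013] [259.46944858 223.18032787]
0.0 [[259.3, 238.8], [259.3, 224.7], [259.3, 210.2]]
0.006 [[259.3, 242.8], [259.3, 228.3], [259.3, 213.4]]
0.0114 [[259.3, 246.7], [259.3, 231.8], [259.3, 216.5]]
0.0174 [[259.3, 251.3], [259.3, 235.9], [259.3, 220.1]]
195 238 283 | 198 238 283 | 201 238 283 | 204 238 282 | 207 238 283 | 210 238 282 | 213 244 274 | 216 245 273 | 219 245 274 | 222 245 274 | 225 244 274 | 228 244 275 | 231 244 275 | 234 243 275 | 237 244 275 | 240 245 274 | 243 245 275 | 246 244 274 | 249 244 275 | 252 244 275 | 255 245 274 | 
[[76 80 85 86 84 90 88 84 86 83 85 83 77]
 [89 83 85 89 85 95 95 90 91 88 91 84 82]
 [84 86 94 85 78 70 65 67 74 88 90 84 84]
 [85 87 86 70 59 60 60 59 59 64 80 84 83]
 [83 88 89 56 63 60 61 60 60 59 63 85 86]
 [91 88 85 50 60 59 57 60 58 54 60 87 92]
 [83 84 87 76 51 53 54 56 52 63 89 84 84]
 [86 88 85 90 88 81 73 79 85 89 88 84 85]
 [83 83 87 84 87 94 90 88 84 91 87 82 84]]
```

```bash
python3 -m inch '[{"translation":[0.0485,-0.0008,0],"yaw":0,"jaw":0.1},{"translation":[0.0485,-0.0008,0],"yaw":0,"jaw":0.1},{"translation":[0.0485,-0.0008,0.044],"yaw":0,"jaw":0.1},{"translation":[0.0485,-0.0008,0.044],"yaw":0,"jaw":0.1},{"translation":[0.0485,-0.0008,0.044],"yaw":0,"jaw":0.1},{"translation":[0.0485,-0.0008,0.044],"yaw":0,"jaw":0.1},{"translation":[0.0485,-0.0008,0.044],"yaw":0,"jaw":0.1}]'
python3 - <<'E'
from h import *
import pickle
go([.5698,-.162,.0746],0)
st=sense();w=snapshot("wrist");s=snapshot("scene");c=cam(w,st);pickle.dump((st,w,s),open("w3.pkl","wb"))
a=cv2.resize(w["frame"][150:290,190:330],None,fx=2.8,fy=2.8,interpolation=cv2.INTER_CUBIC)
u=proj(cam(s),[.57,-.16,.08]).astype(int);b=s["frame"][u[1]-30:u[1]+30,u[0]-30:u[0]+30]
b=cv2.resize(b,(392,392),interpolation=cv2.INTER_CUBIC)
save("w3.png",np.hstack([a,b]));print(u,proj(c,[.5698,-.1617,.074]))
E
```

```text
time: 5.8
position: [0.5703, -0.163, 0.1068]
orientation: [2.221, 2.219, 0.001]
force: [0.2, 0.2, -0.6]
opening: 0.202
finger_force: 19.9
tcp [ 0.5703 -0.163   0.1068] ytool ang -0.05 tilt [ 0.0018 -0.0006] t 5.8 F [ 0.2  0.2 -0.6] op 0.20231931027051142
d [ 1.  -0.6 32.2] yaw -0.1
[197 161] [258.54082697 206.82077865]
```

View pics/w3.png

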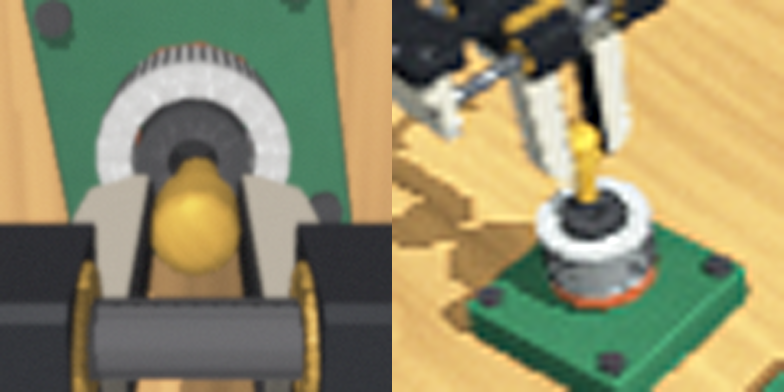

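The left crop shows the shank entering from below with the bore at about (192,155), and the shank centre some 4 px (about 1 mm) to the right. The scene view on the right shows the tip just above the stem. Shifting −1 mm in x and +1 mm in y, then descending gently.

```bash
python3 -m inch '[{"translation":[0.001,-0.001,0.0],"yaw":0,"jaw":0.1},{"translation":[0.001,-0.001,0.004],"yaw":0,"jaw":0.1},{"translation":[0.001,-0.001,0.008],"yaw":0,"jaw":0.1},{"translation":[0.001,-0.001,0.012],"yaw":0,"jaw":0.1},{"translation":[0.001,-0.001,0.015],"yaw":0,"jaw":0.1},{"translation":[0.001,-0.001,0.015],"yaw":0,"jaw":0.1}]'
python3 -c "
from h import *
go([.5698,-.162,.0746],0)"
```

```text
time: 6.5
position: [0.5685, -0.1615, 0.0894]
orientation: [-2.222, -2.22, 0.001]
force: [-0.7, 0.2, -0.4]
opening: 0.207
finger_force: 19.9
tcp [ 0.5685 -0.1615  0.0894] ytool ang -0.04 tilt [-0.0009  0.0003] t 6.5 F [-0.7  0.2 -0.4] op 0.2065084782150873
d [-0.5  1.3 14.8] yaw -0.0
```

Tip bottom is 9 mm inside with no contact force. Continuing down.

```bash
python3 -m inch '[{"translation":[0,0,0.004],"yaw":0,"jaw":0.1},{"translation":[0,0,0.008],"yaw":0,"jaw":0.1},{"translation":[0,0,0.011],"yaw":0,"jaw":0.1},{"translation":[0,0,0.0135],"yaw":0,"jaw":0.1},{"translation":[0,0,0.0135],"yaw":0,"jaw":0.1},{"translation":[0,0,0.0135],"yaw":0,"jaw":0.1}]'
python3 -c "
from h import *
go([.5698,-.162,.0746],0)"
```

```text
time: 7.1
position: [0.5688, -0.1616, 0.0767]
orientation: [2.222, 2.221, -0.0]
force: [0.1, 0.2, -0.1]
opening: 0.204
finger_force: 19.9
tcp [ 0.5688 -0.1616  0.0767] ytool ang -0.04 tilt [ 0. -0.] t 7.1 F [ 0.1  0.2 -0.1] op 0.20386070008015592
d [-0.4  1.   2.1] yaw -0.0
```

```bash
python3 -m inch '[{"translation":[0,0,0.001],"yaw":0,"jaw":0.1},{"translation":[0,0,0.0015],"yaw":0,"jaw":0.1},{"translation":[0,0,0.0015],"yaw":0,"jaw":0.1},{"translation":[0,0,0.0015],"yaw":0,"jaw":0.4},{"translation":[0,0,0.0015],"yaw":0,"jaw":0.4},{"translation":[0,0,0.0015],"yaw":0,"jaw":0.4},{"translation":[0,0,0.0015],"yaw":0,"jaw":0.4}]'
python3 -m inch '[{"translation":[0,0,-0.04],"yaw":0,"jaw":0.6},{"translation":[0,0,-0.065],"yaw":0,"jaw":0.96},{"translation":[0.0,0,-0.065],"yaw":0,"jaw":0.96},{"translation":[0,0,-0.065],"yaw":0,"jaw":0.96},{"translation":[0,0,-0.065],"yaw":0,"jaw":0.96},{"translation":[0,0,-0.065],"yaw":0,"jaw":0.96}]'
python3 - <<'E'
from h import *
import pickle
go([.5694,-.1617,.043],0)
st=sense();w=snapshot("wrist");s=snapshot("scene");c=cam(w,st)
a=cv2.resize(w["frame"][120:260,190:330],None,fx=2.8,fy=2.8,interpolation=cv2.INTER_CUBIC)
u=proj(cam(s),[.57,-.16,.08]).astype(int);b=s["frame"][u[1]-30:u[1]+30,u[0]-30:u[0]+30]
b=cv2.resize(b,(392,392),interpolation=cv2.INTER_CUBIC)
save("w4.png",np.hstack([a,b]))
E
```

```text
time: 7.8
position: [0.5687, -0.1616, 0.0752]
orientation: [2.222, 2.221, -0.0]
force: [-0.3, 0.1, 0.1]
opening: 0.397
finger_force: 0.0
time: 8.4
position: [0.5683, -0.1614, 0.1389]
orientation: [-2.221, -2.22, 0.001]
force: [-0.3, 0.4, -0.1]
opening: 0.865
finger_force: 0.0
tcp [ 0.5683 -0.1614  0.1389] ytool ang -0.04 tilt [-0.0016  0.0006] t 8.4 F [-0.3  0.4 -0.1] op 0.8649602601750798
d [-0.3  1.2 95.9] yaw -0.0
```

View pics/w4.png

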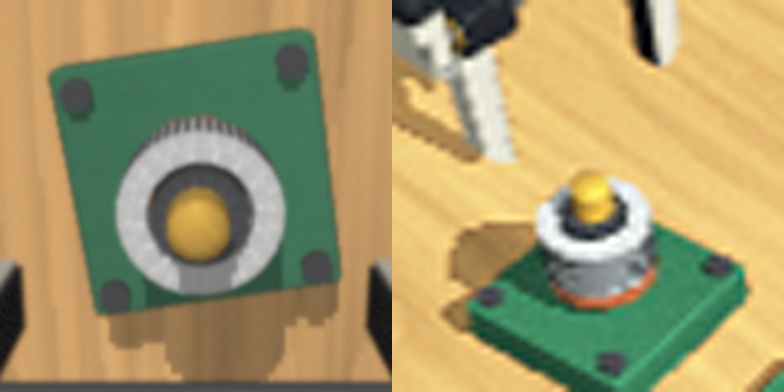

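The left crop shows the brass head centred in the stem inside the collar ring (collar centre at crop (200,209), giving x ≈ 0.570). The right crop shows its shoulder resting on the stem top, so the tip is seated. Now down around the collar.

```bash
python3 -m inch '[{"translation":[0,0.0012,0],"yaw":0,"jaw":0.96},{"translation":[0,0.0012,0.03],"yaw":0,"jaw":0.96},{"translation":[0,0.0012,0.06],"yaw":0,"jaw":0.96},{"translation":[0,0.0012,0.08],"yaw":0,"jaw":0.96},{"translation":[0,0.0012,0.0965],"yaw":0,"jaw":0.96},{"translation":[0,0.0012,0.0965],"yaw":0,"jaw":0.96},{"translation":[0,0.0012,0.0965],"yaw":0,"jaw":0.96}]'
python3 -m inch '[{"translation":[0,0,0],"yaw":0,"jaw":0.3},{"translation":[0,0,0],"yaw":0,"jaw":0.3},{"translation":[0,0,0],"yaw":0,"jaw":0.3},{"translation":[0,0,0],"yaw":0,"jaw":0.3},{"translation":[0,0,0],"yaw":0,"jaw":0.3},{"translation":[0,0,0],"yaw":0,"jaw":0.3},{"translation":[0,0,0],"yaw":0,"jaw":0.3}]' 30
python3 -c "
from h import *
go([.5698,-.1617,.043],0)"
```

```text
time: 9.2
position: [0.5702, -0.1617, 0.0443]
orientation: [2.222, 2.221, 0.0]
force: [0.3, -0.6, 1.2]
opening: 0.959
finger_force: 0.0
time: 9.9
position: [0.57, -0.1616, 0.0438]
orientation: [2.222, 2.221, 0.0]
force: [0.3, -0.3, 2.8]
opening: 0.576
finger_force: 30.0
tcp [ 0.57   -0.1616  0.0438] ytool ang -0.04 tilt [ 0.0002 -0.    ] t 9.9 F [ 0.3 -0.3  2.8] op 0.5761586158914663
d [-0.1 -0.2  0.8] yaw -0.0
```

```bash
python3 -m inch '[{"translation":[0,0,0.001],"yaw":0,"jaw":0.3},{"translation":[0,0,0.001],"yaw":0,"jaw":0.3}]' 40
python3 -m inch '[{"translation":[0,0,0.0005],"yaw":3,"jaw":0.3},{"translation":[0,0,0.001],"yaw":6,"jaw":0.3},{"translation":[0,0,0.001],"yaw":9,"jaw":0.3},{"translation":[0,0,0.001],"yaw":12,"jaw":0.3},{"translation":[0,0,0.001],"yaw":15,"jaw":0.3},{"translation":[0,0,0.001],"yaw":18,"jaw":0.3},{"translation":[0,0,0.001],"yaw":20,"jaw":0.3},{"translation":[0,0,0.001],"yaw":20,"jaw":0.3}]' 40
python3 -c "
from h import *
go([.5698,-.1617,.043],0);print(sense()['moment'])"
```

```text
time: 10.1
position: [0.5701, -0.1617, 0.0437]
orientation: [2.222, 2.22, 0.0]
force: [-4.5, 1.7, 12.4]
opening: 0.572
finger_force: 40.0
time: 10.9
position: [0.5711, -0.1621, 0.0436]
orientation: [2.573, 1.798, 0.003]
force: [-1.2, -1.5, 14.9]
opening: 0.577
finger_force: 40.0
tcp [ 0.5711 -0.1621  0.0436] ytool ang -20.11 tilt [ 0.0032 -0.0013] t 10.9 F [-1.2 -1.5 14.9] op 0.5770667822814044
d [-0.1 -1.4  0.6] yaw -20.1
[-0.20877157  0.19810006  0.01076842]
```

```bash
python3 -m inch '[{"translation":[0,0,0],"yaw":2,"jaw":0.3},{"translation":[0,0,0],"yaw":4,"jaw":0.3},{"translation":[0,0,0],"yaw":6,"jaw":0.3},{"translation":[0,0,0],"yaw":8,"jaw":0.3},{"translation":[0,0,0],"yaw":10,"jaw":0.3},{"translation":[0,0,0],"yaw":10,"jaw":0.3}]' 
python3 -m inch '[{"translation":[0,0,0],"yaw":2,"jaw":0.3},{"translation":[0,0,0],"yaw":4,"jaw":0.3},{"translation":[0,0,0],"yaw":6,"jaw":0.3},{"translation":[0,0,0],"yaw":8,"jaw":0.3},{"translation":[0,0,0],"yaw":10,"jaw":0.3},{"translation":[0,0,0],"yaw":10,"jaw":0.3}]'
python3 -c "
from h import *
go([.5698,-.1617,.043],0);print(sense()['moment'])"
```

```text
time: 11.5
position: [0.5711, -0.1621, 0.0433]
orientation: [2.72, 1.567, 0.003]
force: [1.4, -1.6, 11.1]
opening: 0.575
finger_force: 40.0
time: 12.1
position: [0.5697, -0.1616, 0.0413]
orientation: [-2.848, -1.326, 0.001]
force: [-0.1, -0.4, -2.8]
opening: 0.578
finger_force: 40.0
tcp [ 0.5697 -0.1616  0.0413] ytool ang -40.07 tilt [-0.0005  0.0001] t 12.1 F [-0.1 -0.4 -2.8] op 0.5784564382480546
d [-0.1  0.1 -1.7] yaw -40.1
[-0.08649322  0.09079392  0.00225122]
```

Force vanished and the collar sank, so the keyways are over the pins. Turning a little further toward the centre of the play and pushing down.

```bash
python3 -m inch '[{"translation":[0,0,0],"yaw":3,"jaw":0.3},{"translation":[0,0,0.001],"yaw":3,"jaw":0.3},{"translation":[0,0,0.002],"yaw":3,"jaw":0.3},{"translation":[0,0,0.003],"yaw":3,"jaw":0.3},{"translation":[0,0,0.004],"yaw":3,"jaw":0.3},{"translation":[0,0,0.004],"yaw":3,"jaw":0.3}]' 50
python3 -c "
from h import *
go([.5698,-.1617,.0335],0);print(sense()['moment'])"
```

```text
time: 12.7
position: [0.5699, -0.1616, 0.0377]
orientation: [-2.881, -1.253, 0.0]
force: [-2.0, 1.1, 2.7]
opening: 0.575
finger_force: 50.0
tcp [ 0.5699 -0.1616  0.0377] ytool ang -43.01 tilt [-0.0002  0.0001] t 12.7 F [-2.   1.1  2.7] op 0.5747913896565894
d [-0.1  0.   4.2] yaw -43.0
[0.07137353 0.58662714 0.06643396]
```

```bash
python3 -m inch '[{"translation":[0,0,0.001],"yaw":0,"jaw":0.3},{"translation":[0,0,0.002],"yaw":0,"jaw":0.3},{"translation":[0,0,0.003],"yaw":0,"jaw":0.3},{"translation":[0,0,0.0035],"yaw":0,"jaw":0.3},{"translation":[0,0,0.0035],"yaw":0,"jaw":0.3}]' 60
python3 -m inch '[{"translation":[0,0,0.0005],"yaw":0,"jaw":0.3},{"translation":[0,0,0.001],"yaw":0,"jaw":0.3},{"translation":[0,0,0.001],"yaw":0,"jaw":0.3}]'
python3 -c "
from h import *
go([.5698,-.1617,.0335],0);print(sense()['moment'])"
```

```text
time: 13.2
position: [0.57, -0.1616, 0.0342]
orientation: [2.881, 1.252, 0.0]
force: [-3.4, 1.6, 5.9]
opening: 0.573
finger_force: 60.0
time: 13.5
position: [0.57, -0.1616, 0.0338]
orientation: [2.881, 1.252, 0.0]
force: [-6.0, 1.9, 9.8]
opening: 0.573
finger_force: 60.0
tcp [ 0.57   -0.1616  0.0338] ytool ang -43.03 tilt [ 0.0003 -0.0001] t 13.5 F [-6.   1.9  9.8] op 0.5731179671456852
d [-0.2 -0.1  0.3] yaw -43.0
[ 0.37541363  1.1805263  -0.01603474]
```

```bash
python3 -m inch '[{"translation":[0,0,0.0005],"yaw":0,"jaw":0.3},{"translation":[0,0,0.001],"yaw":0,"jaw":0.3},{"translation":[0,0,0.001],"yaw":0,"jaw":0.3},{"translation":[0,0,0.001],"yaw":0,"jaw":0.3}]'
python3 - <<'E'
from h import *
go([.5698,-.1617,.0335],0)
s=snapshot("scene");u=proj(cam(s),[.57,-.16,.06]).astype(int)
b=s["frame"][u[1]-40:u[1]+40,u[0]-50:u[0]+50];save("w5.png",cv2.resize(b,None,fx=6,fy=6,interpolation=cv2.INTER_CUBIC))
E
```

```text
time: 13.9
position: [0.5701, -0.1616, 0.0336]
orientation: [2.881, 1.252, 0.001]
force: [-10.4, 4.4, 18.6]
opening: 0.576
finger_force: 60.0
tcp [ 0.5701 -0.1616  0.0336] ytool ang -43.03 tilt [ 0.0005 -0.0002] t 13.9 F [-10.4   4.4  18.6] op 0.5755923612121209
d [-0.3 -0.2  0.1] yaw -43.0
```

View pics/w5.png

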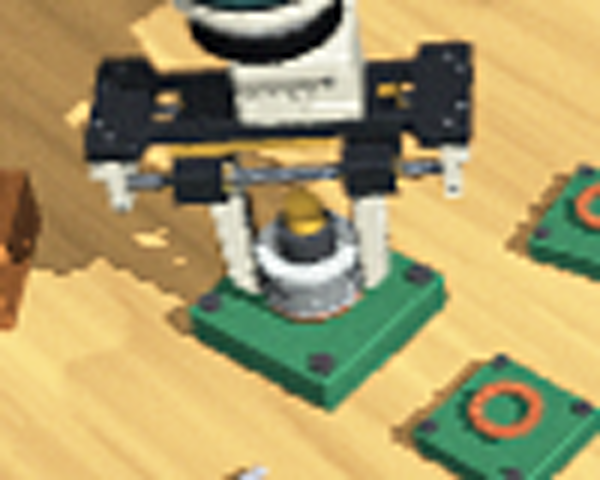

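The scene crop shows the collar at (310,275) down on its washer, still held by the fingers, with the stem and the brass head at (303,215) standing above it. The tool has travelled 10 mm and the force rises stiffly, so the collar is on the hard stop. Handing in.

```bash
python3 -c "
from plant import *
print(close_job())"
```

```text
the job is handed in; nothing more can be done
None
```

I seated the brass tip in the holder, turned the collar about 43° clockwise onto its pins, and handed in at about 14 s with the gripper still holding it down on its stop. Tool travel was 10 mm, with about 19 N measured at the tool.

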